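# Load the salon steriliser

### The arm

A 6-joint arm with a two-finger parallel gripper is mounted at the origin on the work surface. World frame = base frame: x ahead of the robot, y to its left, z up, the work surface at z = 0. Lengths are in mm, angles in rad, forces in N, time in s.
With the tool pointing down it reaches from about 350 to 775 mm from the base axis. Payload 5.5 kg.
Tool frame: the origin (TCP) lies on the centre line of the jaws, within the pads' length; the fingertips stand 17 mm ahead of it and the grasp point (between the pads) lies 2 mm behind it; z points along the fingers, y is the direction in which the jaws open and shut (so a half turn about z gives the same grasp; the last joint's range is limited). The gripper opens to 85 mm and grips with 20 to 120 N. Pads are 22 mm wide; open, the fingers measure 114 mm over their backs; the gripper's body (76 mm by 85 mm) begins 54 mm behind the grasp point. The pads swing forward as they close: fully open they stand 13 mm farther back than shut.
Start: joints at [-1.439, 0.313, 0.046, 1.304, 0, 1.431], TCP at [154.362, -553.934, 248.323] pointing down, gripper open.
Joint ranges: [-2.76, 2.76], [-0.86, 1.69], [-1.03, 1.26], [-2.2, 2.34], [-1.47, 1.5], [-3.14, 3.14]. Speed limits (rad/s): [2.57, 2.57, 3.14, 3.14, 3.14, 3.14].

### API

Orientations are given as a unit quaternion [x, y, z, w].
In Python, from plant import telemetry, viewer, ticket gives the robot as it stands.
- The arm moves only by the tool drive_tool, never from a script. Its argument "targets" is text: rows parted by semicolons, each of 7 numbers parted by spaces: the turn, a rotation vector about the tool's x, y, z in rad, then the shift along the tool's x, y, z in m, then the opening, from -1 (shut) to 1 (fully open). In form: rx ry rz dx dy dz gripper; .... A call has 1 to 5 rows; each row shifts and turns the commanded pose from where the row before left it, along the tool's axes as they then stand; what a row does not reach is not made up. A row lasts 1/8 s, in which the tool goes at most 62.5 mm and 10.7 degrees, less where a joint would pass 70% of its speed; a pose out of reach is approached as far as the arm can. A call is refused whole if a number of a shift passes 0.0625 or a number of a turn 0.188, either way. A call with a gripper value outside its range is refused whole. The fingers move at their own pace and stop on an object; "squeeze" is the grip in N (left out, the last holds). Time passes only in rows, so rows that do not move let the fingers close. It gives the time, the measured TCP pose, the force and the opening at its end, in the units of the state.
- telemetry.read_state(): the state, without advancing time (a new reading comes with each control period).
- viewer.get_image(name): name is "scene" or "top" or "wrist"; returns the picture (420x560x3 uint8, red, green, blue); there is no depth.
- viewer.camera_model(name): a dict with "fov_y" (degrees; the focal length in pixels is half the picture's height over the tangent of half this angle, whatever the lens; pixels are square), "cx", "cy" (the principal point, pixels), "cam_to_world" (4x4, takes a point from camera to world coordinates); the wrist camera has in their place "tool_from_camera" (4x4, takes a point from camera to tool coordinates, whose origin is the TCP and whose axes are the flange's). Camera axes: x right, y down, z forward; pixel columns grow to the right and rows downward; lengths in mm; the calibration is good to about 2 mm. A picture is of the moment at which its call begins: read the wrist's pose just before it. camera_model takes no time and is no camera call.
- ticket.hand_in(): hands the job in, once; it reports no verdict.
The state is a dict: "time_s": time; "q": joint angles; "qvel": joint speeds; "tau": joint torques, N m; "tool_pos": TCP position; "eef_rot": TCP orientation; "ft_force": force on the tool from outside, world axes, zero at the start; "torque": the same for the moment, N m; "grip_width": opening from 0.0 (shut) to 1.0 (fully open).
Only numpy, scipy, OpenCV 4.12 (cv2) and the standard library are available. Lean on these libraries where they do the work, as an engineer would, in place of code of your own. Each camera call takes 0.05 s, during which the arm holds its last target. There are 200 camera calls.

### The job

Load the nail salon's steriliser: pull its rack right out and press every steel instrument tube standing on the table into a bore of its own, any bore, pushing past the stiff seat until the collar bottoms flush on the block. Then push the rack fully shut, and after that press the start button on the roof all the way down and let it go. Do not knock over the nail polish bottles.

Things in the scene. Friction and masses are not known exactly. Their poses are not given: they have to be found in the camera images.
- tube_a_mid (a point): upright steel tube, 70 mm tall, 0.18 to 0.35 kg; not all four are present in every run. From the bottom: heavy shank 52 mm across and 26 mm long (foot tapered to 47 mm over 4 mm); collar 62 mm across, 6 mm thick; round top 32 mm across, 38 mm tall, to grip. This point: on its axis, half-way up, 9 mm above the collar's underside, 35 mm below the top; z up along the axis
- tube_b_mid (a point): upright steel tube, 70 mm tall, 0.18 to 0.35 kg; not all four are present in every run. From the bottom: heavy shank 52 mm across and 26 mm long (foot tapered to 47 mm over 4 mm); collar 62 mm across, 6 mm thick; round top 32 mm across, 38 mm tall, to grip. This point: on its axis, half-way up, 9 mm above the collar's underside, 35 mm below the top; z up along the axis
- tube_c_mid (a point): upright steel tube, 70 mm tall, 0.18 to 0.35 kg; not all four are present in every run. From the bottom: heavy shank 52 mm across and 26 mm long (foot tapered to 47 mm over 4 mm); collar 62 mm across, 6 mm thick; round top 32 mm across, 38 mm tall, to grip. This point: on its axis, half-way up, 9 mm above the collar's underside, 35 mm below the top; z up along the axis
- tube_d_mid (a point): upright steel tube, 70 mm tall, 0.18 to 0.35 kg; not all four are present in every run. From the bottom: heavy shank 52 mm across and 26 mm long (foot tapered to 47 mm over 4 mm); collar 62 mm across, 6 mm thick; round top 32 mm across, 38 mm tall, to grip. This point: on its axis, half-way up, 9 mm above the collar's underside, 35 mm below the top; z up along the axis
- bore0 (a point): centre of the mouth of a round bore 54 mm across in the aluminium block of the rack, like the others, 66 mm apart in a row; moves with the rack. x points along the row towards bore 3, -y the way the rack pulls out, z up. The block's face is 52 mm above the table
- bore1 (a point): centre of the mouth of a round bore 54 mm across in the aluminium block of the rack, like the others, 66 mm apart in a row; moves with the rack. In each bore, 10 to 14 mm down, is a stiff seat that a tube comes to rest on; it yields only to a push of about 9 N, stays where it is pushed to and can go 28 mm deep, so the tube can be pressed on until its collar's underside lies on the block
- bore2 (a point): centre of the mouth of a round bore 54 mm across in the aluminium block of the rack, like the others, 66 mm apart in a row; moves with the rack. The bores' axes are 62 mm behind the inside of the rack's front panel, whose upper edge is 54 mm above the block's face, and, with the rack fully out, 68 mm in front of the steriliser's front edge
- bore3 (a point): centre of the mouth of a round bore 54 mm across in the aluminium block of the rack, like the others, 66 mm apart in a row; moves with the rack. Axes as for bore 0
- rack (a joint): pull-out rack of the steriliser: 0 m shut, 0.13 m fully out; it slides straight and stays where it is left (about 3 N of friction). It starts shut or up to 30 mm out. The steriliser's roof clears the top of a fully pressed-in tube by only 6 mm: a prouder one strikes its edge
- rack_handle (a point): middle of the horizontal steel bar handle of the rack, 12 mm thick and 110 mm long, 40 mm off the front panel and 85 mm above the table; moves with the rack. x is along the bar, -y the direction of pulling out, z up; free above and below
- start (a joint): the steriliser's start button: 0 m released, 0.006 m fully down; a spring (about 1.5 N at first, 5 N at the bottom) brings it back up
- start_top (a point): centre of the top of the start button, a black disc 36 mm in diameter on a grey ring on the steriliser's roof (about 132 mm above the table), at the bore-0 end; pressed straight down. The white steriliser is 310 mm wide (x), 160 mm deep (y), 110 mm high; it is fixed to the table
- polish1: small nail polish bottle with black cap, 34 mm in diameter, 78 mm tall, standing on the table; a bystander. Origin at the centre of its underside, z up
- polish2: small nail polish bottle with black cap, 34 mm in diameter, 78 mm tall, standing on the table; a bystander. Origin at the centre of its underside, z up
- polish3: small nail polish bottle with black cap, 34 mm in diameter, 78 mm tall, standing on the table; a bystander. Origin at the centre of its underside, z up

How it is judged (in metres and radians):
On the way, in this order (a step that is already met when the one before it is completed fails the run):
1. the rack is pulled out by more than 110 mm (value of joint rack above 0.11 m), for 0.1 s.
2. every tube that is present is pressed into a bore until its collar is flush (((horizontal distance between tube_a_mid and bore0 below 0.004 m and z of tube_a_mid in the frame of bore0 below 0.0115 m) or (horizontal distance between tube_a_mid and bore1 below 0.004 m and z of tube_a_mid in the frame of bore1 below 0.0115 m) or (horizontal distance between tube_a_mid and bore2 below 0.004 m and z of tube_a_mid in the frame of bore2 below 0.0115 m) or (horizontal distance between tube_a_mid and bore3 below 0.004 m and z of tube_a_mid in the frame of bore3 below 0.0115 m)) and ((horizontal distance between tube_b_mid and bore0 below 0.004 m and z of tube_b_mid in the frame of bore0 below 0.0115 m) or (horizontal distance between tube_b_mid and bore1 below 0.004 m and z of tube_b_mid in the frame of bore1 below 0.0115 m) or (horizontal distance between tube_b_mid and bore2 below 0.004 m and z of tube_b_mid in the frame of bore2 below 0.0115 m) or (horizontal distance between tube_b_mid and bore3 below 0.004 m and z of tube_b_mid in the frame of bore3 below 0.0115 m)) and ((horizontal distance between tube_c_mid and bore0 below 0.004 m and z of tube_c_mid in the frame of bore0 below 0.0115 m) or (horizontal distance between tube_c_mid and bore1 below 0.004 m and z of tube_c_mid in the frame of bore1 below 0.0115 m) or (horizontal distance between tube_c_mid and bore2 below 0.004 m and z of tube_c_mid in the frame of bore2 below 0.0115 m) or (horizontal distance between tube_c_mid and bore3 below 0.004 m and z of tube_c_mid in the frame of bore3 below 0.0115 m)) and ((horizontal distance between tube_d_mid and bore0 below 0.004 m and z of tube_d_mid in the frame of bore0 below 0.0115 m) or (horizontal distance between tube_d_mid and bore1 below 0.004 m and z of tube_d_mid in the frame of bore1 below 0.0115 m) or (horizontal distance between tube_d_mid and bore2 below 0.004 m and z of tube_d_mid in the frame of bore2 below 0.0115 m) or (horizontal distance between tube_d_mid and bore3 below 0.004 m and z of tube_d_mid in the frame of bore3 below 0.0115 m))), for 0.2 s.
3. the rack is fully shut with the tubes still pressed in (all of step 2 and value of joint rack below 0.006 m), for 0.2 s.
4. the start button is pressed down while the rack is shut (value of joint rack below 0.006 m and value of joint start above 0.0045 m), for 0.04 s.
At the end, for the whole second after the job is handed in: every tube present stands upright and at rest in a bore, within 4 mm of its axis, its collar within 2.5 mm of the block's face; the rack is shut to within 6 mm; the start button has been pressed (by at least 4.5 mm) after the rack was shut and is up again (all of step 3 and angle between each of tube_a_mid, tube_b_mid, tube_c_mid, tube_d_mid's own z axis and vertical below 0.08 rad and value of joint start below 0.002 m and linear speed of each of tube_a, tube_b, tube_c, tube_d below 0.02 m/s); the robot touches nothing.
It fails at once if a nail polish bottle is knocked over (angle between any of polish1, polish2, polish3's own z axis and vertical above 0.8 rad).
Of tube_a, tube_b, tube_c, tube_d only 3 to 4 are there at a start; the rules pass over those that are not, and their reading is None.
At some moment in a run one of tube_a, tube_b, tube_c, tube_d may be knocked a few centimetres aside while the robot is not near it.
It also fails if it takes over 210 s, if anything falls off the work surface, if the arm or the gripper's body presses on something with over 40 N, if the wrist force passes 120 N, or if a joint passes its speed limit or range.

## Working session

There is one attempt and no reset: what is moved stays moved. The work goes in short steps, Python scripts to look and compute and a tool call to move; the robot and the scene stay as the last step left them, time stands still between calls to the robot, and variables do not carry over. Pictures are saved under pics/ and viewed, about 12 in all and at most 16, crops included, and the job is handed in when it is done.

Besides the shell and the picture viewer there is one more tool, called after "Request:" as name(argument=value, ...) on one line, values as JSON. drive_tool: Moves the arm, as the interface text tells. Its arguments: {"type":"object","properties":{"targets":{"type":"string"},"squeeze":{"type":"number"}},"required":["targets"]}

```bash
mkdir -p pics; ls; python3 - <<'E'
from plant import telemetry, viewer
import cv2, numpy as np
print(telemetry.read_state())
for n in ("scene","top","wrist"):
    im=viewer.get_image(n); cv2.imwrite(f"pics/{n}0.png",im[:,:,::-1]); print(n,viewer.camera_model(n))
E
```

```text
pics
{'time_s': 0.0, 'q': array([-1.43856878e+00,  3.14026698e-01,  4.49673209e-02,  1.30359314e+00,
       -5.20262468e-06,  1.43116765e+00]), 'qvel': array([-0.00080431, -0.00108122,  0.00051926,  0.00112404, -0.0002645 ,
        0.00021259]), 'tau': array([-3.28114271e-03, -4.80623531e+01,  2.98534906e+01,  1.92985323e-02,
       -2.50090397e-04,  2.91579011e-05]), 'tool_pos': array([ 154.308104  , -553.40675648,  247.3891126 ]), 'eef_rot': array([ 9.90775562e-01,  1.35509867e-01,  8.33174224e-07, -9.28098359e-04]), 'ft_force': array([-0.44067695,  0.52666733, -0.3940475 ]), 'torque': array([-0.00885394, -0.02717301, -0.00357179]), 'grip_width': 1.0010317328739269}
scene {'fov_y': 53.5642058930226, 'cx': 282.30032010592015, 'cy': 208.32363863366533, 'cam_to_world': array([[ 8.22843817e-01,  3.55489032e-01, -4.43345915e-01,
         9.49189213e+02],
       [ 5.68096457e-01, -4.95443039e-01,  6.57116893e-01,
        -6.57590210e+02],
       [ 1.39452007e-02, -7.92567816e-01, -6.09624301e-01,
         7.18052085e+02],
       [ 0.00000000e+00,  0.00000000e+00,  0.00000000e+00,
       
[... 212 characters left out ...]
  [-9.99864703e-01,  1.06298825e-02,  1.25531316e-02,
         5.21745558e+00],
       [-1.32102207e-02, -6.41854941e-02, -9.97850546e-01,
         1.41207969e+03],
       [ 0.00000000e+00,  0.00000000e+00,  0.00000000e+00,
         1.00000000e+00]])}
wrist {'fov_y': 70.80911886909983, 'cx': 279.48052302756696, 'cy': 206.25342572183598, 'tool_from_camera': array([[-4.02087399e-04, -9.45313307e-01, -3.26163441e-01,
         8.38802764e+01],
       [ 9.99999426e-01, -5.60268004e-05, -1.07039675e-03,
        -8.34413563e-01],
       [ 9.93586401e-04, -3.26163684e-01,  9.45312786e-01,
        -1.25293384e+02],
       [ 0.00000000e+00,  0.00000000e+00,  0.00000000e+00,
         1.00000000e+00]])}
```

View pics/top0.png

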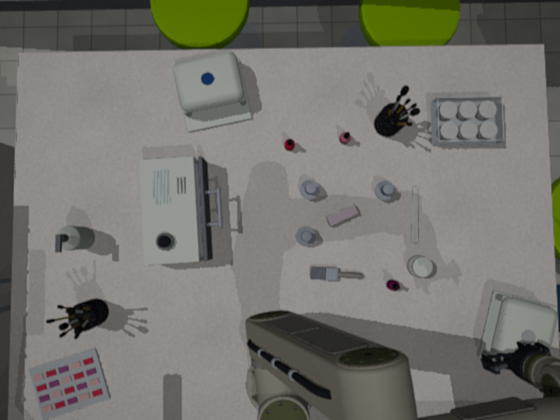

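View pics/scene0.png

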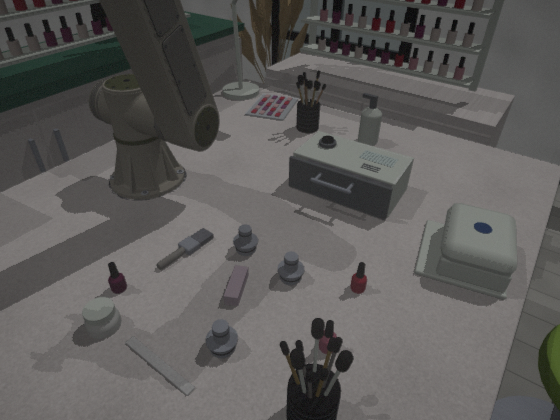

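The top picture shows the steriliser at (175,210) with its front facing image right (-y), and the handle bar at about (217,208). Tubes are at (311,189), (386,190) and (307,236), so three are present. Bottles are at (290,145), (345,138) and (393,285), and the button is at (165,241).

```bash
cat > h.py <<'E'
import numpy as np, cv2
from scipy.spatial.transform import Rotation as R
from plant import telemetry, viewer
def cam(n, st=None):
    m=viewer.camera_model(n); f=210/np.tan(np.radians(m["fov_y"])/2)
    K=np.array([[f,0,m["cx"]],[0,f,m["cy"]],[0,0,1]])
    if n!="wrist": return K,m["cam_to_world"]
    st=st or telemetry.read_state(); T=np.eye(4)
    T[:3,:3]=R.from_quat(st["eef_rot"]).as_matrix(); T[:3,3]=st["tool_pos"]
    return K,T@m["tool_from_camera"]
def unproj(c,uv,z):
    K,T=c; d=T[:3,:3]@np.linalg.solve(K,[uv[0],uv[1],1]); return T[:3,3]+d*(z-T[2,3])/d[2]
def proj(c,p):
    K,T=c; q=K@(T[:3,:3].T@(np.asarray(p,float)-T[:3,3])); return q[:2]/q[2]
def grab(n,name):
    st=telemetry.read_state(); c=cam(n,st); im=viewer.get_image(n)[:,:,::-1].copy(); cv2.imwrite(f"pics/{name}.png",im)
    np.savez(f"pics/{name}.npz",K=c[0],T=c[1]); return im,c,st
def load(name):
    d=np.load(f"pics/{name}.npz"); return cv2.imread(f"pics/{name}.png"),(d["K"],d["T"])
def move_to(pos,yaw,st=None):
    """shift needed in tool axes (mm) and turn about tool z, tool down, for target TCP and tool-x yaw"""
    st=st or telemetry.read_state(); Rm=R.from_quat(st["eef_rot"])
    Rt=R.from_euler("z",yaw)*R.from_euler("x",np.pi)
    print("shift mm (tool now)",np.round(Rm.inv().apply(np.asarray(pos)-st["tool_pos"]),1),"rotvec",np.round((Rm.inv()*Rt).as_rotvec(),3),"pos",np.round(st["tool_pos"],1),"f",np.round(st["ft_force"],1))
E
python3 - <<'E'
from h import *
im=cv2.imread("pics/top0.png")
cv2.imwrite("pics/topc.png",cv2.resize(im[135:275,130:280],None,fx=5,fy=4.2 and 5,interpolation=cv2.INTER_CUBIC)[:600*5//5+100][:600])
c=cv2.resize(im[130:300,270:420],None,fx=5,fy=5,interpolation=cv2.INTER_CUBIC)[200:800]
cv2.imwrite("pics/topd.png",c)
t=cam("top")
for n,uv,z in [("A",(311,189),70),("B",(386,190),70),("C",(307,236),70),("P1",(290,145),60),("P2",(345,138),60),("P3",(393,285),60),("btn",(165,241),132),("h",(217,208),85)]: print(n,unproj(t,uv,z).round(0))
E
```

```text
A [587. -94.  70.]
B [ 582. -318.   70.]
C [447. -80.  70.]
P1 [723. -33.  60.]
P2 [ 743. -200.   60.]
P3 [ 299. -334.   60.]
btn [436. 329. 132.]
h [532. 187.  85.]
```

View pics/topc.png

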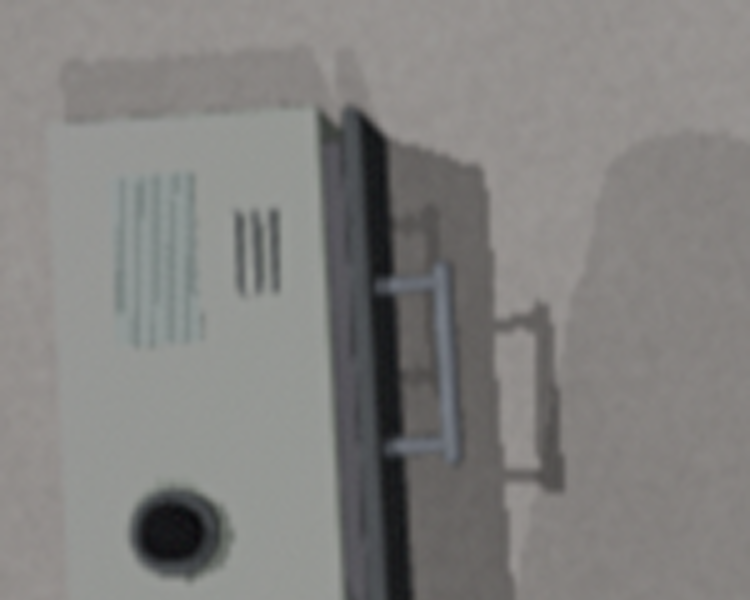

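The handle bar ends are at full-image (218.2,187.6) and (220.8,227.4), slightly yawed. The rack is already slightly out and the button is at about (164.8,241.2).

```bash
python3 - <<'E'
from h import *
t=cam("top")
a=unproj(t,(218.3,187.8),91);b=unproj(t,(220.7,227.2),91);print(a,b,(a+b)/2,np.linalg.norm(a-b),np.degrees(np.arctan2(*(a-b)[[1,0]])))
for k,uv in dict(fb=(140.3,159.5),ff=(192.5,157)).items(): print(k,unproj(t,uv,125).round(0))
a=unproj(t,(193.3,156.5),110);b=unproj(t,(198.5,254),110);print(a,b,np.degrees(np.arctan2(*(a-b)[[1,0]])))
s=telemetry.read_state();print(R.from_quat(s["eef_rot"]).as_matrix().round(2))
E
```

```text
[591.44726913 181.71886544  91.        ] [474.82683377 174.88221419  91.        ] [533.13705145 178.30053982  91.        ] 116.82065631944285 3.355016273007023
fb [673. 404. 125.]
ff [678. 252. 125.]
[682.41368626 252.43018069 110.        ] [397.59066163 236.91965874 110.        ] 3.117060249995323
[[ 0.96  0.27 -0.  ]
 [ 0.27 -0.96  0.  ]
 [ 0.   -0.   -1.  ]]
```

View pics/topd.png

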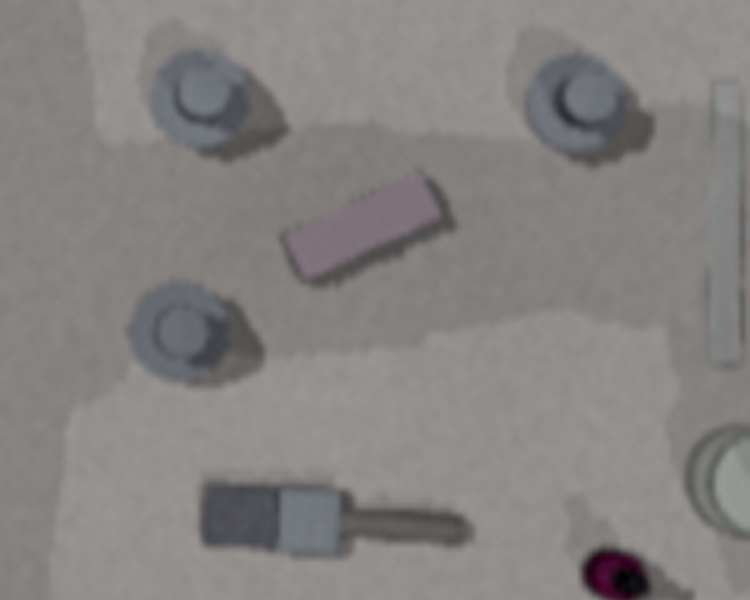

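Request:
drive_tool(targets="0 0 0.108 0 0 0 -0.3; 0 0 0.108 0 0 0 -0.3; 0 0 0 0.03 -0.05 0 -0.3; 0 0 0 0.03 -0.05 0 -0.3; 0 0 0 0.03 -0.05 0 -0.3")

```text
time_s: 0.78
tool_pos: [236.3, -397.5, 247.9]
eef_rot: [1.0, 0.027, 0.0, -0.0]
ft_force: [1.2, 0.9, 0.0]
grip_width: 0.349
```

Request:
drive_tool(targets="0 0 0 0.03 -0.05 0 -0.3; 0 0 0 0.03 -0.05 0 -0.3; 0 0 0 0.03 -0.05 0 -0.3; 0 0 0 0.03 -0.05 0 -0.3; 0 0 0 0.03 -0.05 0 -0.3")

```text
time_s: 1.4
tool_pos: [372.1, -139.4, 248.3]
eef_rot: [1.0, 0.028, 0.0, 0.0]
ft_force: [1.0, -0.1, 0.6]
grip_width: 0.349
```

Request:
drive_tool(targets="0 0 0 0.03 -0.05 0 -0.3; 0 0 0 0.03 -0.05 0 -0.3; 0 0 0 0.03 -0.05 0 -0.3; 0 0 0 0 0 0 -0.3; 0 0 0 0 0 0 -0.3")

```text
time_s: 2.02
tool_pos: [452.7, 13.8, 247.9]
eef_rot: [1.0, 0.028, -0.001, 0.0]
ft_force: [-0.6, -0.1, -0.1]
grip_width: 0.349
```

```bash
python3 - <<'E'
from h import *
im,c,st=grab("wrist","w1")
move_to([533,178,140],np.radians(3.2),st); print(st["grip_width"],st["time_s"])
E
```

```text
shift mm (tool now) [  89.6 -159.4  107.8] rotvec [0.    0.001 0.001] pos [452.7  13.8 247.9] f [-0.6 -0.1 -0.1]
0.3485958640438621 2.025
```

View pics/w1.png

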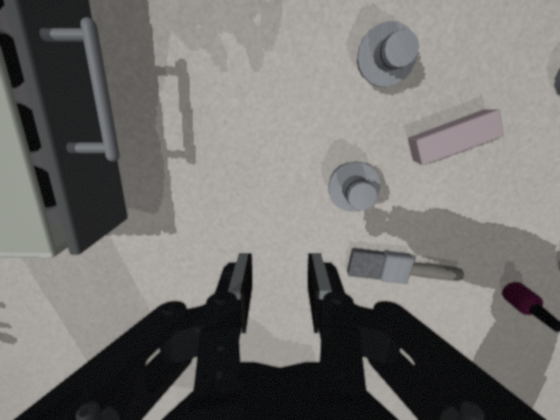

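The wrist view shows bar ends at (87,20) and (112,157), tube tops at (401,47) and (362,195), and the bore rims partly visible in the rack gap.

```bash
python3 - <<'E'
from h import *
im,c=load("w1"); t=cam("top")
a=unproj(c,(87.5,20),91);b=unproj(c,(111.5,158),91);print(a,b,(a+b)/2,np.linalg.norm(a-b),np.degrees(np.arctan2(*(a-b)[[1,0]])))
for n,u,v in [("A",(401,47),(311.2,189.2)),("C",(362,195),(306.6,236.6))]: print(n,unproj(c,u,70).round(1),unproj(t,v,70).round(1))
print("B",unproj(t,(388.4,189.6),70).round(1))
E
```

```text
[593.04028504 182.35537198  91.        ] [478.45005072 177.31545672  91.        ] [535.74516788 179.83541435  91.        ] 114.70101371759625 2.5183637385158306
A [591.7 -88.6  70. ] [586.4 -94.4  70. ]
C [449.3 -73.9  70. ] [444.7 -78.6  70. ]
B [ 582.6 -325.1   70. ]
```

Request:
drive_tool(targets="0 0 0 0.03 -0.053 0 -0.3; 0 0 0 0.03 -0.053 0 -0.3; 0 0 0 0.031 -0.054 0 -0.3; 0 0 0 0 0 0.05 -0.3; 0 0 0 0 0 0.04 -0.3")

```text
time_s: 2.7
tool_pos: [537.9, 144.6, 157.3]
eef_rot: [0.999, 0.053, -0.001, -0.014]
ft_force: [-0.3, -0.1, -0.6]
grip_width: 0.352
```

```bash
python3 - <<'E'
from h import *
im,c,st=grab("wrist","w2")
move_to([535,179,83],np.radians(3.),st)
print([proj(c,p).round(0) for p in ([593,182,91],[478,177,91])])
E
```

```text
shift mm (tool now) [  0.8 -32.5  75.2] rotvec [-0.027  0.001  0.054] pos [537.9 144.6 157.3] f [-0.3 -0.1 -0.6]
[array([235., 145.]), array([233., 296.])]
```

View pics/w2.png

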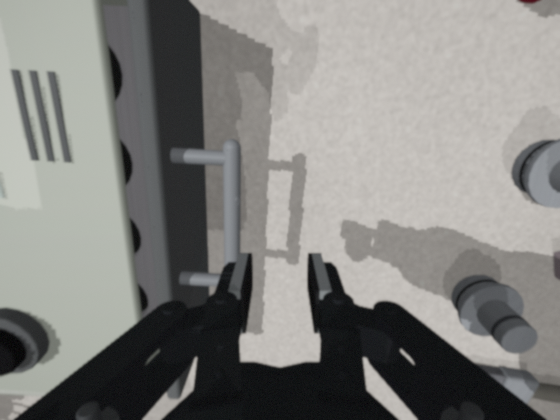

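Request:
drive_tool(targets="0 0 0 0 0 0 -0.3; 0 0 0 0 0 0 -0.3")

```text
time_s: 3.0
tool_pos: [538.9, 145.4, 160.8]
eef_rot: [0.998, 0.053, 0.001, -0.014]
ft_force: [-0.1, -0.3, 0.5]
grip_width: 0.352
```

```bash
python3 - <<'E'
from h import *
move_to([535,179,83],np.radians(3.)); print(telemetry.read_state()["q"].round(2))
E
```

```text
shift mm (tool now) [ -0.5 -31.7  78.7] rotvec [-0.027 -0.002  0.055] pos [538.9 145.4 160.8] f [-0.1 -0.3  0.5]
[ 0.11  0.32 -0.17  1.08  0.03  3.14]
```

Joint 6 hit its limit, so I need the half-turn grasp (yaw 183°).

Request:
drive_tool(targets="-0.027 0 -0.1 0 0 -0.03 -0.3; 0 0 -0.18 0 0 0 -0.3; 0 0 -0.18 0 0 0 -0.3; 0 0 -0.18 0 0 0 -0.3; 0 0 -0.18 0 0 0 -0.3")

```text
time_s: 3.62
tool_pos: [539.0, 145.3, 191.3]
eef_rot: [0.893, 0.45, 0.003, 0.001]
ft_force: [0.7, 0.0, -0.1]
grip_width: 0.35
```

Request:
drive_tool(targets="0 0 -0.18 0 0 0 -0.3; 0 0 -0.18 0 0 0 -0.3; 0 0 -0.18 0 0 0 -0.3; 0 0 -0.18 0 0 0 -0.3; 0 0 -0.18 0 0 0 -0.3")

```text
time_s: 4.25
tool_pos: [539.0, 145.3, 191.2]
eef_rot: [0.608, 0.794, 0.002, 0.002]
ft_force: [-0.7, -0.2, 0.3]
grip_width: 0.344
```

Request:
drive_tool(targets="0 0 -0.18 0 0 0 -0.3; 0 0 -0.18 0 0 0 -0.3; 0 0 -0.18 0 0 0 -0.3; 0 0 -0.18 0 0 0 -0.3; 0 0 -0.18 0 0 0 -0.3")

```text
time_s: 4.88
tool_pos: [539.0, 145.3, 191.3]
eef_rot: [0.202, 0.979, 0.001, 0.002]
ft_force: [0.0, 0.2, -0.4]
grip_width: 0.351
```

Request:
drive_tool(targets="0 0 -0.18 0 0 0 -0.3; 0 0 -0.18 0 0 0 -0.3; 0 0 -0.107 0 0 0 -0.3; 0 0 0 0 0 0 -0.3; 0 0 0 0 0 0 -0.3")

```text
time_s: 5.5
tool_pos: [538.4, 145.4, 189.9]
eef_rot: [-0.026, 1.0, 0.0, 0.002]
ft_force: [-0.2, -0.4, 0.0]
grip_width: 0.35
```

```bash
python3 - <<'E'
from h import *
move_to([535,179,140],np.radians(183.)); print(telemetry.read_state()["q"].round(2))
E
```

```text
shift mm (tool now) [ 1.8 33.7 49.9] rotvec [ 0.001  0.003 -0.   ] pos [538.4 145.4 189.9] f [-0.2 -0.4  0. ]
[ 0.12  0.3  -0.12  1.15  0.    0.07]
```

Request:
drive_tool(targets="0 0 0 0.002 0.034 0 -0.3; 0 0 0 0 0 0.05 -0.3; 0 0 0 0 0 0.03 -0.3; 0 0 0 0 0 0.027 -0.3; 0 0 0 0 0 0 -0.3")

```text
time_s: 6.12
tool_pos: [532.5, 179.1, 80.1]
eef_rot: [-0.026, 1.0, -0.0, -0.001]
ft_force: [-0.2, -0.5, -0.5]
grip_width: 0.35
```

Request:
drive_tool(targets="0 0 0 0 0 0 -1; 0 0 0 0 0 0 -1; 0 0 0 0 0 0 -1", squeeze=30)

```text
time_s: 6.5
tool_pos: [534.5, 179.7, 82.8]
eef_rot: [-0.027, 1.0, 0.001, 0.001]
ft_force: [-1.4, 1.8, 2.3]
grip_width: 0.129
```

Request:
drive_tool(targets="0 0 0 0 -0.02 0 -1; 0 0 0 0 -0.02 0 -1; 0 0 0 0 -0.02 0 -1; 0 0 0 0 -0.02 0 -1; 0 0 0 0 -0.015 0 -1")

```text
time_s: 7.12
tool_pos: [540.0, 83.1, 82.8]
eef_rot: [-0.026, 1.0, 0.0, 0.002]
ft_force: [-0.6, 3.5, 5.5]
grip_width: 0.124
```

Request:
drive_tool(targets="0 0 0 0 -0.005 0 -1; 0 0 0 0 0 0 -1")

```text
time_s: 7.38
tool_pos: [540.3, 77.3, 82.8]
eef_rot: [-0.026, 1.0, -0.001, 0.001]
ft_force: [-0.9, -2.3, 6.1]
grip_width: 0.13
```

Request:
drive_tool(targets="0 0 0 0 -0.008 0 -1; 0 0 0 0 0 0 -1")

```text
time_s: 7.62
tool_pos: [540.7, 69.6, 82.8]
eef_rot: [-0.026, 1.0, -0.001, 0.002]
ft_force: [-1.1, -0.2, 6.7]
grip_width: 0.125
```

Request:
drive_tool(targets="0 0 0 0 -0.004 0 -1; 0 0 0 0 0 0 -1")

```text
time_s: 7.88
tool_pos: [540.9, 66.1, 82.8]
eef_rot: [-0.026, 1.0, -0.0, 0.002]
ft_force: [-0.4, 0.8, 5.7]
grip_width: 0.129
```

Request:
drive_tool(targets="0 0 0 0 -0.004 0 -1; 0 0 0 0 0 0 -1")

```text
time_s: 8.12
tool_pos: [541.0, 63.8, 82.8]
eef_rot: [-0.027, 1.0, 0.002, 0.002]
ft_force: [-1.0, 6.6, 6.1]
grip_width: 0.124
```

Request:
drive_tool(targets="0 0 0 0 -0.004 0 -1; 0 0 0 0 0 0 -1")

```text
time_s: 8.38
tool_pos: [541.0, 63.6, 82.8]
eef_rot: [-0.028, 1.0, 0.006, 0.002]
ft_force: [0.2, 20.7, 6.2]
grip_width: 0.128
```

Request:
drive_tool(targets="0 0 0 0 0.003 0 -0.3; 0 0 0 0 0 0 -0.3; 0 0 0 0 0 -0.06 -0.3; 0 0 0 0 0 -0.06 -0.3; 0 0 0 -0.06 0.01 -0.06 -0.3")

```text
time_s: 9.0
tool_pos: [582.4, 70.7, 248.8]
eef_rot: [-0.026, 1.0, -0.0, 0.001]
ft_force: [2.7, 0.2, 0.0]
grip_width: 0.35
```

Request:
drive_tool(targets="0 0 0 0 0 0 -0.3; 0 0 0 0 0 0 -0.3; 0 0 0 0 0 0 -0.3")

```text
time_s: 9.38
tool_pos: [581.8, 71.6, 243.5]
eef_rot: [-0.027, 1.0, 0.0, -0.002]
ft_force: [-0.7, 0.9, -0.3]
grip_width: 0.35
```

```bash
python3 - <<'E'
from h import *
im,c,st=grab("wrist","w3"); grab("top","top1"); print(st["tool_pos"],st["eef_rot"],st["qvel"].round(3))
print(c[1])
E
```

```text
[581.83616352  71.61426528 243.52294091] [-2.66638598e-02  9.99643084e-01  1.25317031e-04 -1.65174602e-03] [ 0.003 -0.001  0.     0.001  0.001  0.001]
[[-5.29063148e-02  9.44909190e-01  3.23028707e-01  4.97528186e+02]
 [ 9.98598512e-01  4.96112191e-02  1.84320165e-02  6.78052840e+01]
 [ 1.39073385e-03  3.23551156e-01 -9.46209657e-01  3.69094404e+02]
 [ 0.00000000e+00  0.00000000e+00  0.00000000e+00  1.00000000e+00]]
```

View pics/w3.png

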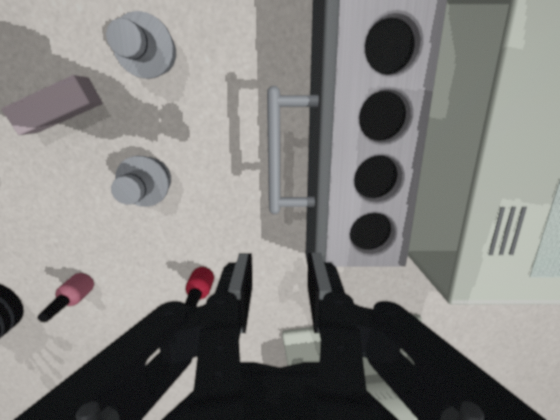

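The wrist view shows bores at about (389,44), (382,115), (375,177) and (371,231), the bar from (273,88) to (275,212), and tube tops at (127,40) and (129,188).

```bash
cat >> h.py <<'E'
from scipy.optimize import least_squares
def circ(P):
    P=np.asarray(P)[:,:2]; m=P.mean(0)
    r=least_squares(lambda q:np.hypot(P[:,0]-q[0],P[:,1]-q[1])-q[2],[*m,25],loss="soft_l1").x; return r
def blob(im,c,uv,z,thr=60,win=45):
    """circle fit at height z of dark blob containing uv"""
    g=cv2.GaussianBlur(im.max(2),(3,3),0); m=(g<thr).astype(np.uint8)
    n,lab=cv2.connectedComponents(m); b=(lab==lab[int(uv[1]),int(uv[0])]).astype(np.uint8)
    k=max(cv2.findContours(b,0,cv2.CHAIN_APPROX_NONE)[0],key=cv2.contourArea)[:,0]
    return circ([unproj(c,p,z) for p in k])
E
python3 - <<'E'
from h import *
im,c=load("w3"); g=im.max(2)
print([int(g[y,x]) for x,y in ((389,44),(382,115),(375,177),(371,231),(350,115))])
for uv in ((389,44),(382,115),(375,177),(371,231)):
    print(blob(im,c,uv,52).round(1))
a=unproj(c,(273,88),91);b=unproj(c,(275,212),91);print("bar",a,b,(a+b)/2,np.linalg.norm(a-b))
print("A",unproj(c,(128.5,188),70),"C",unproj(c,(127,40),70))
E
```

```text
[31, 26, 29, 29, 172]
[438.1 171.   23.6]
[502.4 174.9  23.8]
[566.5 178.1  23.1]
[631.5 182.3  22.8]
bar [483.56565045  61.77450334  91.        ] [598.77601091  69.06362282  91.        ] [541.17083068  65.41906308  91.        ] 115.44071387200576
A [587.75562669 -85.29383947  70.        ] C [449.47661872 -71.24103215  70.        ]
```

```bash
python3 - <<'E'
from h import *
im,c=load("w3")
cr=cv2.resize(im[5:150,325:445],None,fx=4,fy=4,interpolation=cv2.INTER_CUBIC)
cr=np.clip(cr.astype(float)*1.4,0,255).astype(np.uint8)
t=cv2.imread("pics/w3.png")[160:260,340:440]
cr2=cv2.resize(im[150:265,325:405],None,fx=4,fy=4,interpolation=cv2.INTER_CUBIC)
h=np.zeros((580,800,3),np.uint8); h[:,:480]=cr; h[:460,480:]=cr2; cv2.imwrite("pics/c3.png",h)
E
```

```text
(no output)
```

View pics/c3.png

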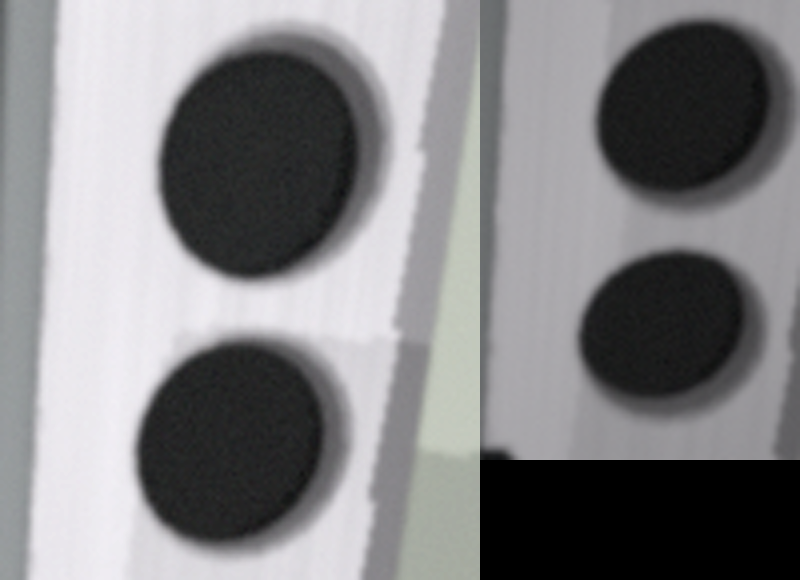

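The crop shows the dark seat disc plus a grey wall crescent inside each rim, so the mouth needs a higher threshold.

```bash
python3 - <<'E'
from h import *
im,c=load("w3")
for th in (115,125):
  P=[]
  for uv in ((389,44),(382,115),(375,177),(371,231)):
    r=blob(im,c,uv,52,th); P.append(r[:2]); print(r.round(1))
  P=np.array(P); d=np.diff(P,axis=0); print(np.hypot(*d.T),np.degrees(np.arctan2(*(P[3]-P[0])[::-1])),P.mean(0))
E
```

```text
[437.  173.1  26.7]
[502.5 177.   26.8]
[567.8 180.7  26.7]
[633.6 184.4  26.6]
[65.61804456 65.40283285 65.86770711] 3.2858270077528475 [535.24694779 178.79801399]
[436.9 173.4  27.1]
[502.5 177.2  27.3]
[568.  180.8  27.1]
[633.8 184.6  27.2]
[65.77783348 65.51744699 65.9539997 ] 3.253787259696008 [535.29457956 178.99296201]
```

```bash
cat >> h.py <<'E'
def ring(c,x,y,r,z):
    a=np.linspace(0,2*np.pi,40); return [proj(c,[x+r*np.cos(t),y+r*np.sin(t),z]) for t in a]
def tmask(c,x,y,shape,z0=0,s=8):
    m=np.zeros((shape[0],shape[1]),np.uint8)
    for r,a,b in ((26,4,26),(31,26,32),(16,32,70)):
        h=cv2.convexHull(np.array(ring(c,x,y,r,z0+a)+ring(c,x,y,r,z0+b),np.float32))
        cv2.fillConvexPoly(m,np.round(h*16).astype(np.int32),1,shift=4)
    return m
def fit_tube(im,c,x,y,dbg=None):
    i=cv2.GaussianBlur(im,(3,3),0).astype(int); obs=((i[:,:,0]-i[:,:,2])>OFF).astype(np.uint8)
    roi=cv2.dilate(tmask(c,x,y,im.shape),np.ones((25,25)))
    def cost(p):
        m=tmask(c,p[0],p[1],im.shape); o=obs*roi; return -(m&o).sum()/(m|o).sum()
    best=(cost((x,y)),x,y)
    for step in (3,1,.4):
        for _ in range(15):
            n=min([(cost((best[1]+dx*step,best[2]+dy*step)),best[1]+dx*step,best[2]+dy*step) for dx in (-1,0,1) for dy in (-1,0,1)])
            if n[0]>=best[0]-1e-9: break
            best=n
    return best
OFF=5
E
python3 - <<'E'
from h import *
im,c=load("w3"); print("px table",im[150,220],im[60,60],im[110,200]); print("tube",im[40,127],im[60,155],im[188,129])
for n in ("w3","w1","top1","top0"):
  im,c=load(n) if n!="top0" else (cv2.imread("pics/top0.png"),cam("top"))
  for k,x,y in (("A",589,-87),("C",449,-73),("B",582,-323)):
    u=proj(c,[x,y,35])
    if not (40<u[0]<520 and 30<u[1]<390): continue
    print(n,k,np.round(fit_tube(im,c,x,y),2))
E
```

```text
px table [185 189 193] [127 131 135] [183 188 192]
tube [158 154 150] [140 136 134] [158 154 151]
w3 A [   0.  544. -132.]
w3 C [  0. 491. -28.]
w1 A [  0. 547. -45.]
w1 C [  0. 491. -28.]
top1 A [  0. 547. -48.]
top1 C [  0. 488. -31.]
top1 B [   0.  540. -284.]
top0 A [  0. 547. -48.]
top0 C [  0. 488. -31.]
top0 B [   0.  540. -284.]h.py:47: RuntimeWarning: overflow encountered in scalar negative
  m=tmask(c,p[0],p[1],im.shape); o=obs*roi; return -(m&o).sum()/(m|o).sum()
```

```bash
sed -i 's/return -(m&o).sum()\/(m|o).sum()/return -float((m\&o).sum())\/float((m|o).sum())/; s/^OFF=5/OFF=1/' h.py
python3 - <<'E'
from h import *
for n in ("w3","w1","top1","top0"):
  im,c=load(n) if n!="top0" else (cv2.imread("pics/top0.png"),cam("top"))
  for k,x,y in (("A",589,-87),("C",449,-73),("B",582,-323)):
    u=proj(c,[x,y,35])
    if not (40<u[0]<520 and 20<u[1]<390): continue
    print(n,k,np.round(fit_tube(im,c,x,y),2))
E
```

```text
w3 A [ -0.88 591.2  -88.2 ]
w3 C [ -0.91 448.   -73.6 ]
w1 A [ -0.9 590.  -89.4]
w1 C [ -0.9 446.4 -75.8]
top1 A [ -0.91 591.6  -93.4 ]
top1 C [ -0.91 447.   -76.  ]
top1 B [  -0.9  584.  -324.4]
top0 A [ -0.92 591.6  -93.4 ]
top0 C [ -0.9 448.  -77. ]
top0 B [  -0.91  584.   -324.4 ]
```

Request:
drive_tool(targets="0 0 0 -0.017 -0.054 0.02 0.2; 0 0 0 -0.016 -0.054 0.02 0.2; 0 0 0 -0.016 -0.055 0.02 0.2; 0 0 0 0 0 0 0.2; 0 0 0 0 0 0 0.2")

```text
time_s: 10.1
tool_pos: [640.4, -87.9, 184.7]
eef_rot: [-0.027, 1.0, 0.001, -0.001]
ft_force: [-0.3, 0.3, 0.6]
grip_width: 0.598
```

```bash
python3 - <<'E'
from h import *
im,c,st=grab("wrist","w4"); b=fit_tube(im,c,590,-89); print(b)
move_to([b[1],b[2],57],np.radians(183.25),st); print(st["grip_width"])
E
```

```text
(-0.9216983733112766, 591.6, -90.60000000000002)
shift mm (tool now) [ 48.8  -0.2 127.7] rotvec [ 0.001 -0.001 -0.004] pos [640.4 -87.9 184.7] f [-0.3  0.3  0.6]
0.5984825381381309
```

View pics/w4.png

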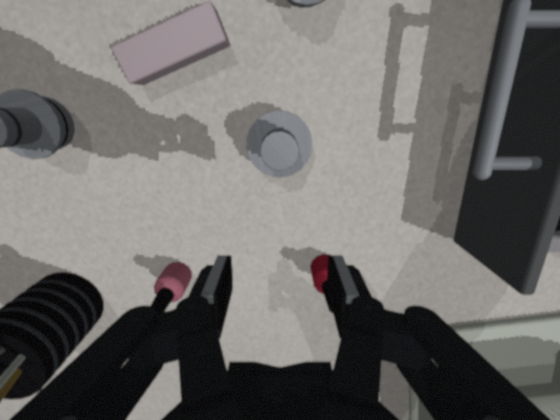

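Tube A's top is centred at (280,150) between clear surroundings; the bottles are well away.

Request:
drive_tool(targets="0 0 0 0.049 0 0.03 0.2; 0 0 0 0 0 0.04 0.2; 0 0 0 0 0 0.035 0.2; 0 0 0 0 0 0.022 0.2; 0 0 0 0 0 0 0.2")

```text
time_s: 10.78
tool_pos: [591.0, -88.6, 57.5]
eef_rot: [-0.028, 1.0, 0.001, -0.001]
ft_force: [0.8, 0.2, -0.4]
grip_width: 0.6
```

Request:
drive_tool(targets="0 0 0 0 0 0 -1; 0 0 0 0 0 0 -1; 0 0 0 0 0 0 -1; 0 0 0 0 0 0 -1", squeeze=80)

```text
time_s: 11.28
tool_pos: [593.7, -90.4, 60.3]
eef_rot: [-0.027, 1.0, 0.0, 0.002]
ft_force: [-0.2, 1.7, 7.4]
grip_width: 0.351
```

Request:
drive_tool(targets="0 0 0 0 0 -0.03 -1; 0 0 0 0 0 -0.05 -1; 0 0 0 0 0 -0.05 -1; 0 0 0 0 0 0 -1; 0 0 0 -0.02 0.05 0 -1")

```text
time_s: 11.9
tool_pos: [609.6, -42.2, 188.5]
eef_rot: [-0.024, 1.0, -0.0, 0.001]
ft_force: [0.7, 0.4, -3.5]
grip_width: 0.347
```

Request:
drive_tool(targets="0 0 0 -0.019 0.05 0 -1; 0 0 0 -0.019 0.05 0 -1; 0 0 0 -0.019 0.05 0 -1; 0 0 0 -0.018 0.048 0 -1; 0 0 0 -0.008 0.02 0 -1")

```text
time_s: 12.52
tool_pos: [680.3, 185.6, 186.3]
eef_rot: [-0.028, 1.0, 0.0, -0.001]
ft_force: [0.3, -1.4, -3.2]
grip_width: 0.348
```

Request:
drive_tool(targets="0 0 0 0 0 0 -1; 0 0 0 0 0 0 -1; 0 0 0 0 0 0 -1")

```text
time_s: 12.9
tool_pos: [680.5, 181.3, 188.3]
eef_rot: [-0.026, 1.0, 0.0, 0.0]
ft_force: [0.5, -0.1, -1.7]
grip_width: 0.349
```

```bash
cat >> h.py <<'E'
def bore(im,c,x,y,th=(105,115,125)):
    u=proj(c,[x,y,45])
    for t in th:
        try: print("bore thr",t,blob(im,c,u,52,t).round(1))
        except Exception as e: print(t,e)
E
python3 - <<'E'
from h import *
im,c,st=grab("wrist","w5"); bore(im,c,634.5,182.6); print(st["tool_pos"],st["ft_force"],st["grip_width"],proj(c,[634.5,182.6,52]))
E
```

```text
bore thr 105 [633.8 185.1  25.8]
bore thr 115 [633.9 185.2  26.2]
bore thr 125 [634.  185.3  26.7]
[680.50628768 181.27069077 188.25680429] [ 0.475194   -0.10620279 -1.73879607] 0.34898464115949596 [282.58551905 150.95692017]
```

View pics/w5.png

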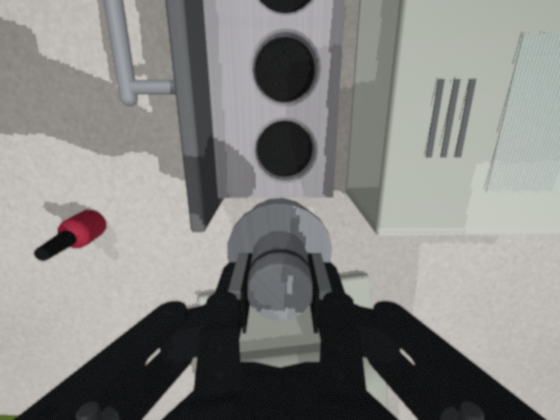

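Request:
drive_tool(targets="0 0 0 0.044 0.0065 0 -1; 0 0 0 0 0 0.035 -1; 0 0 0 0 0 0.025 -1; 0 0 0 0 0 0 -1; 0 0 0 0 0 0 -1")

```text
time_s: 13.58
tool_pos: [637.2, 186.3, 129.8]
eef_rot: [-0.027, 1.0, 0.0, 0.001]
ft_force: [0.8, 0.4, -2.7]
grip_width: 0.351
```

```bash
python3 - <<'E'
from h import *
move_to([636.1,185.3,112],np.radians(183.25))
E
```

```text
shift mm (tool now) [ 1.2 -0.9 17.8] rotvec [ 0.001  0.002 -0.004] pos [637.2 186.3 129.8] f [ 0.8  0.4 -2.7]
```

Correct and go down gently.

Request:
drive_tool(targets="0 0 0 0.001 -0.001 0.01 -1; 0 0 0 0 0 0.005 -1; 0 0 0 0 0 0.005 -1; 0 0 0 0 0 0.003 -1; 0 0 0 0 0 0 -1")

```text
time_s: 14.2
tool_pos: [636.0, 185.1, 105.4]
eef_rot: [-0.027, 1.0, -0.0, 0.001]
ft_force: [2.5, -2.5, -3.6]
grip_width: 0.35
```

Request:
drive_tool(targets="0 0 0 0 0 0.003 -1; 0 0 0 0 0 0.003 -1; 0 0 0 0 0 0 -1")

```text
time_s: 14.58
tool_pos: [636.2, 185.8, 100.7]
eef_rot: [-0.027, 1.0, 0.0, 0.001]
ft_force: [1.2, -3.9, 3.5]
grip_width: 0.349
```

Request:
drive_tool(targets="0 0 0 0 0 0.004 -1; 0 0 0 0 0 0.004 -1; 0 0 0 0 0 0.004 -1; 0 0 0 0 0 0 -1; 0 0 0 0 0 0 -1")

```text
time_s: 15.2
tool_pos: [636.3, 186.0, 89.1]
eef_rot: [-0.027, 1.0, 0.001, 0.002]
ft_force: [-0.0, -2.1, 6.2]
grip_width: 0.347
```

Request:
drive_tool(targets="0 0 0 0 0 0.003 -1; 0 0 0 0 0 0 -1; 0 0 0 0 0 0 -1")

```text
time_s: 15.58
tool_pos: [636.4, 186.0, 86.4]
eef_rot: [-0.027, 1.0, 0.001, 0.002]
ft_force: [-0.9, -2.4, 8.2]
grip_width: 0.352
```

Request:
drive_tool(targets="0 0 0 0 0 0.003 -1; 0 0 0 0 0 0 -1; 0 0 0 0 0 0 -1")

```text
time_s: 15.95
tool_pos: [636.4, 186.5, 86.2]
eef_rot: [-0.027, 1.0, 0.001, 0.003]
ft_force: [-7.9, -3.6, 22.1]
grip_width: 0.352
```

Request:
drive_tool(targets="0 0 0 0 0 0.003 -1; 0 0 0 0 0 0 -1; 0 0 0 0 0 0 -1")

```text
time_s: 16.32
tool_pos: [636.4, 186.9, 86.1]
eef_rot: [-0.027, 1.0, 0.002, 0.003]
ft_force: [-12.9, -4.3, 35.9]
grip_width: 0.348
```

Request:
drive_tool(targets="0 0 0 0 0 -0.006 -1; 0 0 0 0 0 0 0.2; 0 0 0 0 0 0 0.2; 0 0 0 0 0 -0.03 0.2; 0 0 0 0 0 -0.06 0.2")

```text
time_s: 16.95
tool_pos: [633.2, 185.4, 171.0]
eef_rot: [-0.027, 1.0, -0.0, -0.004]
ft_force: [0.8, 0.0, 0.4]
grip_width: 0.6
```

Request:
drive_tool(targets="0 0 0 0.03 -0.051 -0.01 0.2; 0 0 0 0.03 -0.051 0 0.2; 0 0 0 0.031 -0.051 0 0.2; 0 0 0 0.031 -0.051 0 0.2; 0 0 0 0.031 -0.051 0 0.2")

```text
time_s: 17.58
tool_pos: [495.4, -78.5, 183.6]
eef_rot: [-0.027, 1.0, 0.0, 0.0]
ft_force: [0.7, 0.1, 0.7]
grip_width: 0.597
```

Request:
drive_tool(targets="0 0 0 0 0 0 0.2; 0 0 0 0 0 0 0.2; 0 0 0 0 0 0 0.2")

```text
time_s: 17.95
tool_pos: [497.1, -76.2, 184.1]
eef_rot: [-0.028, 1.0, 0.0, 0.0]
ft_force: [-0.5, -0.5, 0.1]
grip_width: 0.598
```

```bash
python3 - <<'E'
from h import *
im,c,st=grab("wrist","w6"); b=fit_tube(im,c,448,-75); print(b)
move_to([b[1],b[2],60],np.radians(183.25),st)
im,c,_=grab("top","top2"); print(fit_tube(im,c,584,-324)); print(fit_tube(im,c,448,-77))
E
```

```text
(-0.920591456736035, 448.0, -75.4)
shift mm (tool now) [ 49.    3.5 124. ] rotvec [ 0.001  0.001 -0.001] pos [497.1 -76.2 184.1] f [-0.5 -0.5  0.1]
(-0.903954802259887, 584.0, -324.4)
(-0.0, 448, -77)
```

Request:
drive_tool(targets="0 0 0 0.049 0.0035 0.03 0.2; 0 0 0 0 0 0.04 0.2; 0 0 0 0 0 0.035 0.2; 0 0 0 0 0 0.02 0.2; 0 0 0 0 0 0 0.2")

```text
time_s: 18.68
tool_pos: [446.5, -75.1, 57.9]
eef_rot: [-0.028, 1.0, 0.001, -0.001]
ft_force: [0.3, 0.1, -0.2]
grip_width: 0.602
```

Request:
drive_tool(targets="0 0 0 0 0 0 0.2; 0 0 0 0 0 0 0.2; 0 0 0 0 0 0 -1; 0 0 0 0 0 0 -1; 0 0 0 0 0 0 -1", squeeze=80)

```text
time_s: 19.3
tool_pos: [448.2, -76.4, 60.4]
eef_rot: [-0.027, 1.0, 0.0, 0.001]
ft_force: [-0.2, 1.2, 5.6]
grip_width: 0.351
```

Request:
drive_tool(targets="0 0 0 0 0 0 -1; 0 0 0 0 0 0 -1")

```text
time_s: 19.55
tool_pos: [448.2, -76.4, 60.4]
eef_rot: [-0.027, 1.0, 0.0, 0.001]
ft_force: [0.1, 1.9, 5.3]
grip_width: 0.353
```

Request:
drive_tool(targets="0 0 0 0 0 -0.03 -1; 0 0 0 0 0 -0.05 -1; 0 0 0 0 0 -0.048 -1; 0 0 0 0 0 0 -1; 0 0 0 -0.01 0.05 0 -1")

```text
time_s: 20.18
tool_pos: [455.2, -27.7, 187.2]
eef_rot: [-0.024, 1.0, -0.0, 0.001]
ft_force: [0.2, 0.5, -3.0]
grip_width: 0.352
```

Request:
drive_tool(targets="0 0 0 -0.01 0.05 0 -1; 0 0 0 -0.01 0.05 0 -1; 0 0 0 -0.01 0.05 0 -1; 0 0 0 -0.01 0.048 0 -1; 0 0 0 0 0 0 -1")

```text
time_s: 20.8
tool_pos: [483.2, 176.7, 185.7]
eef_rot: [-0.029, 1.0, 0.0, -0.001]
ft_force: [-0.7, 0.1, -2.5]
grip_width: 0.349
```

Request:
drive_tool(targets="0 0 0 0 0 0 -1; 0 0 0 0 0 0 -1; 0 0 0 0 0 0 -1")

```text
time_s: 21.18
tool_pos: [483.9, 172.8, 187.3]
eef_rot: [-0.026, 1.0, 0.0, 0.0]
ft_force: [0.7, -0.7, -2.5]
grip_width: 0.355
```

```bash
python3 - <<'E'
from h import *
im,c,st=grab("wrist","w7"); bore(im,c,436.7,174.8); bore(im,c,436.7+65.9,178.5)
move_to([436.9,174.8,125],np.radians(183.25),st); print(st["grip_width"])
E
```

```text
bore thr 105 [436.1 176.4  25.7]
bore thr 115 [436.2 176.5  26.2]
bore thr 125 [436.3 176.6  26.6]
bore thr 105 [647.8 171.2 170.6]
bore thr 115 [655.1 174.6 167.8]
bore thr 125 [633.9 177.5 174.2]
shift mm (tool now) [46.9  4.4 62.3] rotvec [ 0.     0.001 -0.005] pos [483.9 172.8 187.3] f [ 0.7 -0.7 -2.5]
0.3550499298431826
```

Request:
drive_tool(targets="0 0 0 0.047 0.0055 0 -1; 0 0 0 0 0 0.035 -1; 0 0 0 0 0 0.025 -1; 0 0 0 0 0 0 -1; 0 0 0 0 0 0 -1")

```text
time_s: 21.85
tool_pos: [437.5, 176.8, 128.4]
eef_rot: [-0.027, 1.0, 0.0, 0.001]
ft_force: [0.1, -0.1, -2.1]
grip_width: 0.348
```

Request:
drive_tool(targets="0 0 0 0 0 0 -1; 0 0 0 0 0 0.005 -1; 0 0 0 0 0 0.005 -1; 0 0 0 0 0 0 -1; 0 0 0 0 0 0 -1")

```text
time_s: 22.48
tool_pos: [436.7, 176.9, 117.3]
eef_rot: [-0.027, 1.0, 0.0, 0.0]
ft_force: [0.0, 0.1, -3.2]
grip_width: 0.351
```

Request:
drive_tool(targets="0 0 0 0 -0.001 0.004 -1; 0 0 0 0 0 0.004 -1; 0 0 0 0 0 0.003 -1; 0 0 0 0 0 0 -1; 0 0 0 0 0 0 -1")

```text
time_s: 23.1
tool_pos: [437.0, 175.6, 106.3]
eef_rot: [-0.027, 1.0, -0.0, 0.0]
ft_force: [1.6, -3.0, -3.3]
grip_width: 0.348
```

Request:
drive_tool(targets="0 0 0 0 0 0.003 -1; 0 0 0 0 0 0.003 -1; 0 0 0 0 0 0 -1; 0 0 0 0 0 0 -1")

```text
time_s: 23.6
tool_pos: [437.2, 175.9, 100.6]
eef_rot: [-0.027, 1.0, 0.0, 0.001]
ft_force: [2.4, -3.1, -0.4]
grip_width: 0.348
```

Request:
drive_tool(targets="0 0 0 0 0 0.004 -1; 0 0 0 0 0 0.004 -1; 0 0 0 0 0 0.004 -1; 0 0 0 0 0 0.003 -1; 0 0 0 0 0 0 -1")

```text
time_s: 24.22
tool_pos: [437.4, 176.2, 86.4]
eef_rot: [-0.027, 1.0, 0.0, 0.001]
ft_force: [-0.4, -3.1, 6.9]
grip_width: 0.349
```

Request:
drive_tool(targets="0 0 0 0 0 0.003 -1; 0 0 0 0 0 0.002 -1; 0 0 0 0 0 0 -1; 0 0 0 0 0 0 -1")

```text
time_s: 24.72
tool_pos: [437.5, 176.7, 86.1]
eef_rot: [-0.027, 1.0, 0.001, 0.003]
ft_force: [-15.0, -3.2, 50.0]
grip_width: 0.347
```

Request:
drive_tool(targets="0 0 0 0 0 -0.005 -1; 0 0 0 0 0 0 0.2; 0 0 0 0 0 0 0.2; 0 0 0 0 0 -0.04 0.2; 0 0 0 0 0 -0.06 0.2")

```text
time_s: 25.35
tool_pos: [434.9, 175.7, 184.0]
eef_rot: [-0.027, 1.0, 0.0, -0.003]
ft_force: [1.3, 0.5, 0.1]
grip_width: 0.6
```

Request:
drive_tool(targets="0 0 0 -0.017 -0.051 0 0.2; 0 0 0 -0.017 -0.051 0 0.2; 0 0 0 -0.017 -0.051 0 0.2; 0 0 0 -0.017 -0.051 0 0.2; 0 0 0 -0.017 -0.051 0 0.2")

```text
time_s: 25.98
tool_pos: [535.7, -75.5, 184.4]
eef_rot: [-0.027, 1.0, 0.001, -0.0]
ft_force: [0.7, 0.5, -0.8]
grip_width: 0.602
```

Request:
drive_tool(targets="0 0 0 -0.017 -0.051 0 0.2; 0 0 0 -0.017 -0.051 0 0.2; 0 0 0 -0.017 -0.051 0 0.2; 0 0 0 -0.016 -0.051 0 0.2; 0 0 0 -0.016 -0.051 0 0.2")

```text
time_s: 26.6
tool_pos: [632.4, -325.6, 183.8]
eef_rot: [-0.027, 1.0, 0.001, -0.0]
ft_force: [0.3, -0.4, 0.4]
grip_width: 0.603
```

Request:
drive_tool(targets="0 0 0 0 0 0 0.2; 0 0 0 0 0 0 0.2; 0 0 0 0 0 0 0.2; 0 0 0 0 0 0 0.2")

```text
time_s: 27.1
tool_pos: [632.1, -323.0, 185.9]
eef_rot: [-0.028, 1.0, 0.0, 0.001]
ft_force: [-0.1, -1.2, 0.3]
grip_width: 0.603
```

```bash
python3 - <<'E'
from h import *
im,c,st=grab("wrist","w8"); b=fit_tube(im,c,584,-324); print(b)
move_to([b[1],b[2],60],np.radians(183.25),st)
E
```

```text
(-0.9210305236628396, 586.4, -321.0)
shift mm (tool now) [ 45.7   4.5 125.9] rotvec [ 0.     0.001 -0.001] pos [ 632.1 -323.   185.9] f [-0.1 -1.2  0.3]
```

View pics/w8.png

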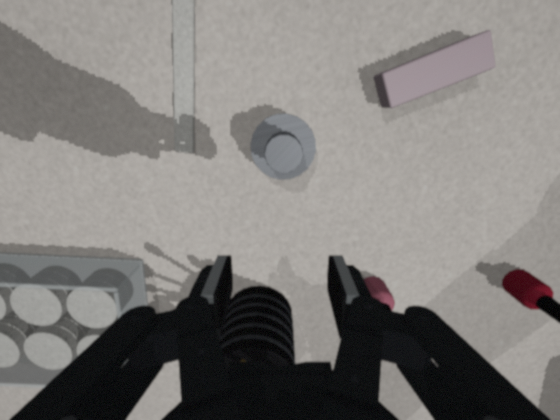

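Tube B stands at (284,152) with clear space; the brush pot is behind the gripper and we move away from it.

Request:
drive_tool(targets="0 0 0 0.046 0.0035 0.03 0.2; 0 0 0 0 0 0.04 0.2; 0 0 0 0 0 0.035 0.2; 0 0 0 0 0 0.021 0.2; 0 0 0 0 0 0 0.2")

```text
time_s: 27.78
tool_pos: [584.8, -321.7, 57.8]
eef_rot: [-0.027, 1.0, 0.001, -0.001]
ft_force: [0.2, 0.7, 0.7]
grip_width: 0.6
```

Request:
drive_tool(targets="0 0 0 0 0 0 0.2; 0 0 0 0 0 0 0.2; 0 0 0 0 0 0 -1; 0 0 0 0 0 0 -1; 0 0 0 0 0 0 -1", squeeze=80)

```text
time_s: 28.4
tool_pos: [586.7, -323.5, 60.7]
eef_rot: [-0.027, 1.0, -0.0, 0.001]
ft_force: [-1.4, 1.7, 5.8]
grip_width: 0.352
```

Request:
drive_tool(targets="0 0 0 0 0 0 -1; 0 0 0 0 0 0 -1")

```text
time_s: 28.65
tool_pos: [586.7, -323.5, 60.7]
eef_rot: [-0.027, 1.0, -0.0, 0.001]
ft_force: [-0.3, 0.9, 5.8]
grip_width: 0.353
```

Request:
drive_tool(targets="0 0 0 0 0 -0.03 -1; 0 0 0 0 0 -0.05 -1; 0 0 0 0 0 -0.048 -1; 0 0 0 -0.001 0.03 0 -1; 0 0 0 -0.001 0.05 0 -1")

```text
time_s: 29.28
tool_pos: [583.8, -244.2, 187.7]
eef_rot: [-0.025, 1.0, -0.0, 0.001]
ft_force: [-0.7, 1.2, -2.1]
grip_width: 0.349
```

Request:
drive_tool(targets="0 0 0 -0.001 0.05 0 -1; 0 0 0 -0.001 0.05 0 -1; 0 0 0 -0.001 0.05 0 -1; 0 0 0 -0.001 0.05 0 -1; 0 0 0 -0.001 0.05 0 -1")

```text
time_s: 29.9
tool_pos: [574.6, 8.1, 187.1]
eef_rot: [-0.027, 1.0, 0.0, 0.0]
ft_force: [0.3, -0.2, -2.4]
grip_width: 0.352
```

Request:
drive_tool(targets="0 0 0 -0.001 0.05 0 -1; 0 0 0 -0.001 0.05 0 -1; 0 0 0 -0.001 0.05 0 -1; 0 0 0 -0.001 0.03 0 -1; 0 0 0 0 0 0 -1")

```text
time_s: 30.52
tool_pos: [568.7, 188.7, 187.0]
eef_rot: [-0.029, 1.0, 0.0, -0.0]
ft_force: [-0.3, 0.6, -2.8]
grip_width: 0.349
```

Request:
drive_tool(targets="0 0 0 0 0 0 -1; 0 0 0 0 0 0 -1; 0 0 0 0 0 0 -1")

```text
time_s: 30.9
tool_pos: [569.6, 185.5, 187.5]
eef_rot: [-0.026, 1.0, 0.0, 0.0]
ft_force: [0.4, -0.3, -2.5]
grip_width: 0.352
```

```bash
python3 - <<'E'
from h import *
move_to([569,182.7,125],np.radians(183.25)); print(telemetry.read_state()["grip_width"])
E
```

```text
shift mm (tool now) [ 0.8 -2.8 62.5] rotvec [ 0.     0.001 -0.004] pos [569.6 185.5 187.5] f [ 0.4 -0.3 -2.5]
0.3518890137277456
```

Request:
drive_tool(targets="0 0 0 0.0007 -0.003 0 -1; 0 0 0 0 0 0.035 -1; 0 0 0 0 0 0.03 -1; 0 0 0 0 0 0.005 -1; 0 0 0 0 0 0 -1")

```text
time_s: 31.52
tool_pos: [569.2, 183.4, 118.0]
eef_rot: [-0.027, 1.0, 0.0, 0.0]
ft_force: [-0.4, -0.2, -1.8]
grip_width: 0.348
```

Request:
drive_tool(targets="0 0 0 0 0 0 -1; 0 0 0 0 0 0 -1")

```text
time_s: 31.78
tool_pos: [569.8, 183.7, 118.8]
eef_rot: [-0.027, 1.0, 0.0, 0.002]
ft_force: [-0.2, 0.5, -1.6]
grip_width: 0.345
```

Request:
drive_tool(targets="0 0 0 0.0006 -0.001 0.004 -1; 0 0 0 0 0 0.004 -1; 0 0 0 0 0 0.004 -1; 0 0 0 0 0 0 -1; 0 0 0 0 0 0 -1")

```text
time_s: 32.4
tool_pos: [568.4, 182.6, 105.5]
eef_rot: [-0.027, 1.0, 0.0, 0.0]
ft_force: [-0.5, -0.5, -2.1]
grip_width: 0.352
```

Request:
drive_tool(targets="0 0 0 0 0 0.003 -1; 0 0 0 0 0 0.003 -1; 0 0 0 0 0 0 -1; 0 0 0 0 0 0 -1")

```text
time_s: 32.9
tool_pos: [568.6, 182.6, 99.8]
eef_rot: [-0.027, 1.0, 0.0, 0.001]
ft_force: [-0.2, -0.7, 2.1]
grip_width: 0.353
```

Request:
drive_tool(targets="0 0 0 0 0 0.004 -1; 0 0 0 0 0 0.004 -1; 0 0 0 0 0 0.004 -1; 0 0 0 0 0 0.002 -1; 0 0 0 0 0 0 -1")

```text
time_s: 33.52
tool_pos: [568.7, 182.7, 86.8]
eef_rot: [-0.027, 1.0, 0.0, 0.001]
ft_force: [-3.2, 0.6, 8.7]
grip_width: 0.35
```

Request:
drive_tool(targets="0 0 0 0 0 0.003 -1; 0 0 0 0 0 0 -1; 0 0 0 0 0 0 -1")

```text
time_s: 33.9
tool_pos: [568.8, 182.8, 86.5]
eef_rot: [-0.027, 1.0, 0.0, 0.002]
ft_force: [-8.7, -0.4, 25.1]
grip_width: 0.349
```

Request:
drive_tool(targets="0 0 0 0 0 0.002 -1; 0 0 0 0 0 0 -1; 0 0 0 0 0 0 -1")

```text
time_s: 34.28
tool_pos: [568.8, 182.9, 86.4]
eef_rot: [-0.027, 1.0, 0.0, 0.003]
ft_force: [-14.5, 0.1, 35.4]
grip_width: 0.348
```

Request:
drive_tool(targets="0 0 0 0 0 -0.005 -1; 0 0 0 0 0 0 0.2; 0 0 0 0 0 0 0.2; 0 0 0 0 0 -0.04 0.2; 0 0 0 0 0 -0.06 0.2")

```text
time_s: 34.9
tool_pos: [566.7, 182.1, 183.4]
eef_rot: [-0.027, 1.0, -0.0, -0.003]
ft_force: [1.1, -0.0, -0.1]
grip_width: 0.598
```

Request:
drive_tool(targets="0 0 0 -0.02 -0.05 -0.03 -0.3; 0 0 0 -0.02 -0.05 -0.03 -0.3; 0 0 0 0 0 0 -0.3; 0 0 0 0 0 0 -0.3; 0 0 0 0 0 0 -0.3")

```text
time_s: 35.52
tool_pos: [612.5, 85.8, 244.0]
eef_rot: [-0.028, 1.0, 0.0, -0.001]
ft_force: [-0.9, -0.5, 0.5]
grip_width: 0.351
```

```bash
python3 - <<'E'
from h import *
im,c,st=grab("wrist","w9"); it,_,_=grab("top","top3"); s,cs,_=grab("scene","sc3")
print(st["tool_pos"])
h=np.zeros((600,800,3),np.uint8); h[:420,:560]=it
cr=cv2.resize(im[0:260,240:480],(240,260)); h[:260,560:]=cr
cs_=s[140:260,250:440]; h[300:600,:0]=0
h[420:540,:190]=cs_; b=cv2.resize(cs_,(475,300),interpolation=cv2.INTER_CUBIC); h[300:600,325:800]=b
cv2.imwrite("pics/m9.png",h)
E
```

```text
[612.50247758  85.84686955 243.97388163]
```

View pics/m9.png

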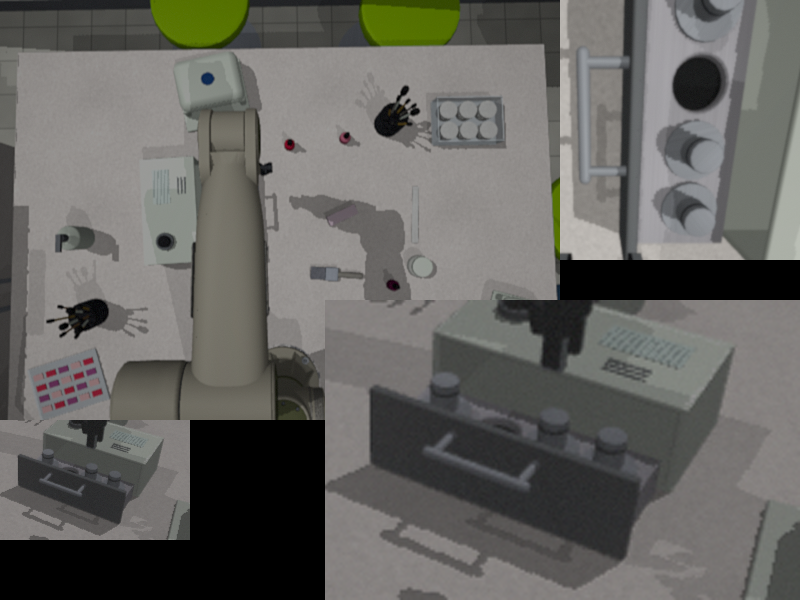

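All three tubes are in bores 0, 2 and 3, the table holds no others, and the bottles stand. Next I grip the handle and push the rack shut.

Request:
drive_tool(targets="0 0 0 0.037 -0.009 0 -0.3; 0 0 0 0.036 -0.008 0 -0.3; 0 0 0 0 0 0.05 -0.3; 0 0 0 0 0 0.05 -0.3; 0 0 0 0 0 0 -0.3")

```text
time_s: 36.3
tool_pos: [537.9, 64.6, 141.9]
eef_rot: [-0.027, 1.0, 0.0, -0.004]
ft_force: [-0.4, -0.4, 0.3]
grip_width: 0.35
```

Request:
drive_tool(targets="0 0 0 0 0 0 -0.3; 0 0 0 0 0 0 -0.3")

```text
time_s: 36.55
tool_pos: [543.5, 64.0, 147.8]
eef_rot: [-0.027, 1.0, 0.0, 0.002]
ft_force: [-0.4, -0.6, 0.1]
grip_width: 0.352
```

Request:
drive_tool(targets="0 0 0 0 0 0.04 -0.3; 0 0 0 0 0 0.024 -0.3; 0 0 0 0 0 0 -0.3; 0 0 0 0 0 0 -0.3; 0 0 0 0 0 0 -0.3")

```text
time_s: 37.17
tool_pos: [543.2, 63.9, 83.2]
eef_rot: [-0.027, 1.0, 0.0, 0.002]
ft_force: [0.2, -0.1, -0.1]
grip_width: 0.349
```

Request:
drive_tool(targets="0 0 0 0 0 0 -1; 0 0 0 0 0 0 -1; 0 0 0 0 0 0 -1", squeeze=40)

```text
time_s: 37.55
tool_pos: [542.8, 64.3, 82.8]
eef_rot: [-0.027, 1.0, 0.001, 0.002]
ft_force: [-0.1, 2.0, 6.5]
grip_width: 0.124
```

Request:
drive_tool(targets="0 0 0 0 0.012 0 -1; 0 0 0 0 0.012 0 -1; 0 0 0 0 0.012 0 -1; 0 0 0 0 0.012 0 -1; 0 0 0 0 0 0 -1")

```text
time_s: 38.17
tool_pos: [540.1, 112.9, 82.8]
eef_rot: [-0.028, 1.0, 0.001, 0.002]
ft_force: [-0.2, 4.1, 6.0]
grip_width: 0.118
```

Request:
drive_tool(targets="0 0 0 0 0.01 0 -1; 0 0 0 0 0.01 0 -1; 0 0 0 0 0 0 -1")

```text
time_s: 38.55
tool_pos: [538.9, 132.5, 82.8]
eef_rot: [-0.027, 1.0, 0.001, 0.002]
ft_force: [-1.2, 2.6, 5.0]
grip_width: 0.124
```

Request:
drive_tool(targets="0 0 0 0 0.012 0 -1; 0 0 0 0 0.012 0 -1; 0 0 0 0 0.012 0 -1; 0 0 0 0 0.012 0 -1; 0 0 0 0 0 0 -1")

```text
time_s: 39.17
tool_pos: [536.3, 181.0, 82.8]
eef_rot: [-0.028, 1.0, 0.001, 0.002]
ft_force: [-1.4, 2.9, 5.2]
grip_width: 0.123
```

Request:
drive_tool(targets="0 0 0 0 0.006 0 -1; 0 0 0 0 0.004 0 -1; 0 0 0 0 0 0 -1; 0 0 0 0 0 0 -1")

```text
time_s: 39.67
tool_pos: [535.8, 189.7, 82.8]
eef_rot: [-0.027, 1.0, 0.0, 0.001]
ft_force: [-2.0, -0.3, 6.2]
grip_width: 0.129
```

Request:
drive_tool(targets="0 0 0 0 0.003 0 -1; 0 0 0 0 0 0 -1")

```text
time_s: 39.92
tool_pos: [535.6, 192.4, 82.8]
eef_rot: [-0.027, 1.0, -0.0, 0.002]
ft_force: [-0.9, -1.1, 5.7]
grip_width: 0.126
```

Request:
drive_tool(targets="0 0 0 0 0.003 0 -1; 0 0 0 0 0 0 -1; 0 0 0 0 0 0 -1")

```text
time_s: 40.3
tool_pos: [535.5, 193.9, 82.8]
eef_rot: [-0.026, 1.0, -0.002, 0.001]
ft_force: [0.0, -5.9, 6.8]
grip_width: 0.121
```

Request:
drive_tool(targets="0 0 0 0 0.003 0 -1; 0 0 0 0 0 0 -1; 0 0 0 0 0 0 -1")

```text
time_s: 40.67
tool_pos: [535.5, 194.0, 82.8]
eef_rot: [-0.025, 1.0, -0.005, 0.001]
ft_force: [0.1, -16.9, 7.6]
grip_width: 0.121
```

Request:
drive_tool(targets="0 0 0 0 -0.0035 0 -1; 0 0 0 0 0 0 -0.3; 0 0 0 0 0 0 -0.3; 0 0 0 0 0 -0.05 -0.3; 0 0 0 0 0 -0.06 -0.3")

```text
time_s: 41.3
tool_pos: [533.3, 195.2, 191.0]
eef_rot: [-0.027, 1.0, -0.0, -0.002]
ft_force: [0.7, -0.0, 0.2]
grip_width: 0.352
```

Request:
drive_tool(targets="0 0 0 0.012 0.043 -0.03 -1; 0 0 0 0.013 0.043 -0.02 -1; 0 0 0 0.013 0.042 0 -1; 0 0 0 0 0 0 -1; 0 0 0 0 0 0 -1")

```text
time_s: 41.92
tool_pos: [489.4, 320.9, 241.0]
eef_rot: [-0.027, 1.0, -0.0, 0.0]
ft_force: [-0.4, 0.1, 0.2]
grip_width: -0.001
```

```bash
python3 - <<'E'
from h import *
im,c,st=grab("wrist","w10"); t=cam("top")
print(st["tool_pos"],unproj(t,(164.8,241.2),132),proj(c,unproj(t,(164.8,241.2),132)))
s,cs,_=grab("scene","sc4"); h=np.zeros((420,800,3),np.uint8); h[:,:560]=im; h[:360,560:]=cv2.resize(s[140:230,270:330+0],(240,360)); 
h[:300,560:]=cv2.resize(s[120:220,280:420],(240,171))[:0].shape[0] and 0 if False else h[:300,560:]
b=cv2.resize(s[120:220,280:420],(240,171),interpolation=cv2.INTER_CUBIC); h[:,560:]=0; h[:171,560:]=b
cv2.imwrite("pics/m10.png",h)
E
```

```text
[489.39656616 320.93211722 241.00045214] [435.60248255 329.31560267 132.        ] [292.73925912 146.664006  ]
```

View pics/m10.png

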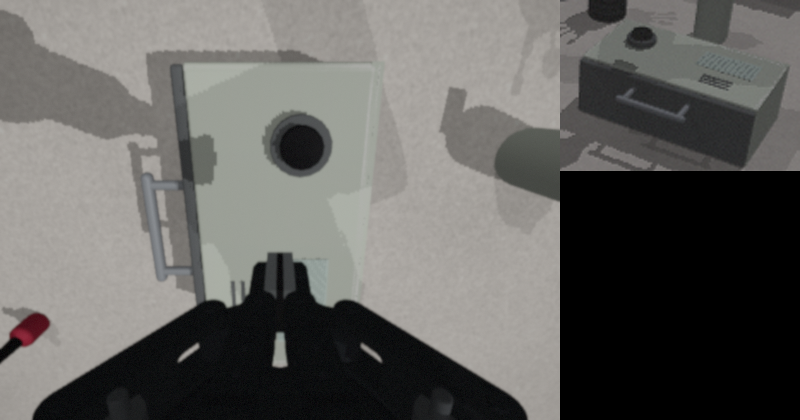

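The rack is visibly shut, and the button centre is at (301,148) in the wrist view.

Request:
drive_tool(targets="0 0 0 0.053 0.017 0 -1; 0 0 0 0 0 0.04 -1; 0 0 0 0 0 0.032 -1; 0 0 0 0 0 0 -1; 0 0 0 0 0 0 -1")

```text
time_s: 42.65
tool_pos: [436.9, 334.7, 170.5]
eef_rot: [-0.026, 1.0, 0.0, 0.001]
ft_force: [0.7, -1.2, 0.1]
grip_width: 0.0
```

Request:
drive_tool(targets="0 0 0 0 0 0 -1; 0 0 0 0 0 0.006 -1; 0 0 0 0 0 0.006 -1; 0 0 0 0 0 0 -1; 0 0 0 0 0 0 -1")

```text
time_s: 43.28
tool_pos: [435.8, 335.1, 157.4]
eef_rot: [-0.027, 1.0, 0.0, 0.0]
ft_force: [-0.0, -0.3, -1.2]
grip_width: 0.004
```

Request:
drive_tool(targets="0 0 0 0 0 0.004 -1; 0 0 0 0 0 0.003 -1; 0 0 0 0 0 0 -1; 0 0 0 0 0 0 -1")

```text
time_s: 43.78
tool_pos: [436.0, 335.1, 150.5]
eef_rot: [-0.027, 1.0, 0.0, 0.0]
ft_force: [-0.3, -0.3, 0.0]
grip_width: -0.001
```

Request:
drive_tool(targets="0 0 0 0 0 0.003 -1; 0 0 0 0 0 0 -1; 0 0 0 0 0 0 -1")

```text
time_s: 44.15
tool_pos: [436.2, 335.3, 147.8]
eef_rot: [-0.027, 1.0, 0.0, 0.001]
ft_force: [0.4, -0.2, 1.4]
grip_width: 0.001
```

Request:
drive_tool(targets="0 0 0 0 0 0.003 -1; 0 0 0 0 0 0 -1; 0 0 0 0 0 0 -1")

```text
time_s: 44.52
tool_pos: [436.2, 335.3, 144.7]
eef_rot: [-0.027, 1.0, 0.0, 0.001]
ft_force: [-0.0, 1.4, 3.6]
grip_width: -0.002
```

Request:
drive_tool(targets="0 0 0 0 0 0.002 -1; 0 0 0 0 0 0 -1; 0 0 0 0 0 0 -1")

```text
time_s: 44.9
tool_pos: [436.2, 335.3, 143.1]
eef_rot: [-0.027, 1.0, 0.0, 0.001]
ft_force: [-0.5, 0.1, 6.6]
grip_width: 0.002
```

Request:
drive_tool(targets="0 0 0 0 0 0.002 -1; 0 0 0 0 0 0 -1; 0 0 0 0 0 0 -1")

```text
time_s: 45.28
tool_pos: [436.3, 335.3, 142.8]
eef_rot: [-0.027, 1.0, 0.001, 0.002]
ft_force: [-3.0, -1.6, 17.9]
grip_width: 0.001
```

The button bottomed at z 142.8 with 18 N. Now I retreat and check.

Request:
drive_tool(targets="0 0 0 0 0 -0.02 -1; 0 0 0 0 0 -0.04 -1; 0 0 0 -0.053 -0.017 -0.04 -1; 0 0 0 0 0 0 -1; 0 0 0 0 0 0 -1")

```text
time_s: 45.9
tool_pos: [484.3, 321.7, 235.7]
eef_rot: [-0.027, 1.0, -0.0, -0.001]
ft_force: [0.3, 0.1, -0.8]
grip_width: 0.003
```

```bash
python3 - <<'E'
from h import *
im,c,st=grab("wrist","w11"); s,_,_=grab("scene","sc5"); t,_,_=grab("top","top5")
print(st["tool_pos"],st["ft_force"])
h=np.zeros((600,800,3),np.uint8); h[:420,:560]=s; h[180:600,560:]=im[:,130:370]; h[420:600,:560]=cv2.resize(t[120:300,270:420],(560,672))[:180]
cv2.imwrite("pics/m11.png",h)
E
```

```text
[484.27276747 321.72154323 235.67594586] [ 0.33156141  0.07992407 -0.76602179]
```

View pics/m11.png

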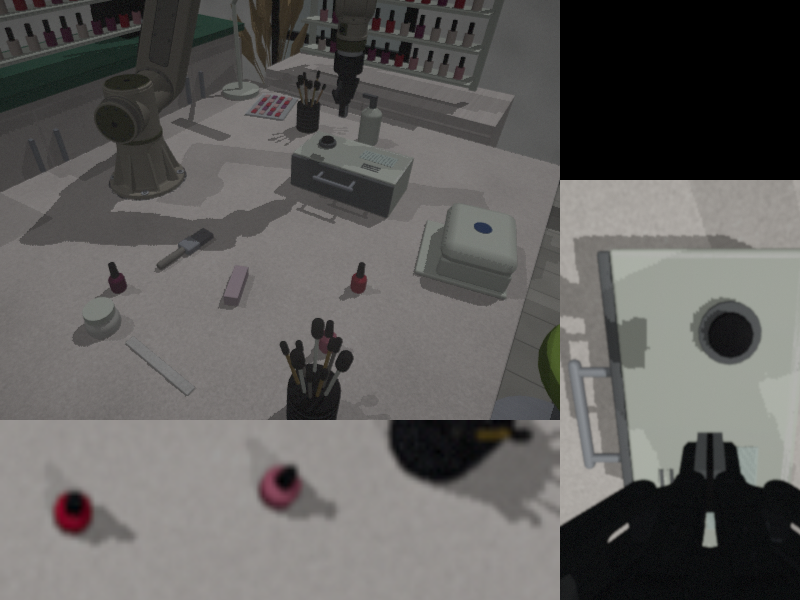

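The rack is shut, the button is up, all three bottles are standing, no tubes remain on the table, and the robot is clear.

```bash
python3 -c "
from plant import ticket; print(ticket.hand_in())"
```

```text
the job is handed in; nothing more can be done
None
```

The steriliser is loaded and started, and the job was handed in at about 46 s of the 210 s limit; the hand-in gave no verdict.

- **Rack out:** I pulled the rack about 116 mm to its stop. It had started roughly 14 mm out.
- **Tubes:** Three tubes were present. I pressed them into bores 0, 2 and 3, and each bottomed firmly, at 25–50 N, at the height that corresponds to a flush collar. The forces stayed below the 120 N wrist limit.
- **Rack shut:** I pushed it 130 mm to a hard stop, and the tubes did not catch on the roof edge.
- **Start button:** I pressed it until it bottomed at 18 N with about 5–6 mm of travel, then released it.

**Last checks:** The final pictures showed the rack closed, the button up, all three polish bottles standing, no tube left on the table and the arm clear.

**Problems and disagreements:**
- The wrist camera disagreed with the gripped positions by 1–2 mm. I corrected for that before each insertion.
- The first approach to the handle ran into joint 6's limit, so I redid it with the gripper turned half round.
- I did not measure the collars or the button height after closing. Those rest on the contact forces and heights.

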